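# Index the decorating wheel to station four

### The arm

A 6-joint arm with a two-finger parallel gripper is mounted at the origin on the work surface. World frame = base frame: x ahead of the robot, y to its left, z up, the work surface at z = 0. Lengths are in m, angles in rad, forces in N, time in s.
With the tool pointing down it reaches from about 0.375 to 0.9 m from the base axis. Payload 3.1 kg.
Tool frame: the origin (TCP) lies midway between the tips of the shut fingers; the grasp point (between the pads) lies 19 mm behind it; x points along the fingers, z is the direction in which the jaws open and shut, and the axes are right-handed (so a half turn about x gives the same grasp; the last joint's range is limited). The gripper opens to 87 mm and grips with 3 to 60 N. Pads are 19 mm wide; open, the fingers measure 117 mm over their backs; the gripper's body (75 mm by 190 mm) begins 51 mm behind the grasp point.
Start: joints at [-1.399, 0.527, 1.433, -0, 1.181, -0.178], TCP at [0.215, -0.587, 0.223] pointing down, gripper open.
Joint ranges: [-3.08, 3.08], [-0.75, 2.2], [0.22, 2.44], [-1.43, 4.57], [0, 2.65], [-2.85, 2.85]. Speed limits (rad/s): [2.79, 2.79, 3.14, 3.14, 3.14, 3.14].

### API

Orientations are given as a unit quaternion [x, y, z, w].
In Python, from rig import robot, optics, workorder gives the robot as it stands.
- The arm moves only by the tool arm_command, never from a script. Its argument "plan" is a list of rows, each a list of 7 numbers: the shift along the tool's x, y, z in cm, then the turn, a rotation vector about the tool's x, y, z in rad, then the finger opening in cm, from 0 to 8.7. In form: [[x, y, z, ax, ay, az, gripper], ...]. A call has 1 to 12 rows; each row shifts and turns the pose as measured when the row begins, along the tool's axes as they then stand; what a row does not reach is not made up. A row lasts 1/8 s, in which the tool goes at most 62.5 mm and 10.7 degrees, less where a joint would pass 70% of its speed; a pose out of reach is approached as far as the arm can. A call with a gripper value outside its range is refused whole. The fingers move at their own pace and stop on an object; "grip_force" is the grip in N (left out, the last holds). Time passes only in rows, so rows that do not move let the fingers close. It gives the time, the measured TCP pose, the force and the opening at its end, in the units of the state.
- robot.get_obs(): the state, without advancing time (a new reading comes with each control period).
- optics.camera(name): name is "scene" or "top" or "wrist"; returns (picture, depth): 420x560x3 uint8, blue, green, red; 420x560 float32, m along the optical axis (not along the pixel's ray), 0 where there is no reading.
- optics.camera_info(name): a dict with "mtx" (3x3 intrinsics, pixels), "k1" (the pictures are not rectified: a ray, as slopes to the right and down, at radius r is drawn at 1 + k1 r^2 times it, then the intrinsics apply), "position" and "rotation" of the camera in the world; the wrist camera has in their place "tool_from_camera" (4x4, takes a point from camera to tool coordinates, whose origin is the TCP and whose axes are the tool frame's). Camera axes: x right, y down, z forward; pixel columns grow to the right and rows downward; lengths in m; the calibration is good to about 2 mm. A picture is of the moment at which its call begins: read the wrist's pose just before it. camera_info takes no time and is no camera call.
- workorder.hand_in(): hands the job in, once; it reports no verdict.
The state is a dict: "time": time; "q": joint angles; "joint_velocities": joint speeds; "joint_torque": joint torques, N m; "position": TCP position; "tool_rot": TCP orientation; "ft_force": force on the tool from outside, world axes, zero at the start; "moment": the same for the moment, N m; "grip_width": finger opening in m.
Only numpy, scipy, OpenCV 4.12 (cv2) and the standard library are available. Lean on these libraries where they do the work, as an engineer would, in place of code of your own. Each camera call takes 0.05 s, during which the arm holds its last target. There are 200 camera calls.

### The job

The dish on the decorating wheel has just been painted and its rim is still wet. With closed fingertips, push the upright tab at the wheel's edge, either way round, so that the wheel clicks from station to station until the tab rests at the station marked with four dots. Push gently: do not pinch the tab or spin the wheel hard, do not touch the dish or shake it off centre, and leave the cups, brushes and other things on the bench where they are.

Things in the scene. Friction and masses are not known exactly. Their poses are not given: they have to be found in the camera images.
- index_base: Fixed base of the indexing wheel: dark round plate, 366 mm across, 18 mm thick. Origin: centre of its underside, on the wheel's axis; z up. On its upper face six stations, 60 degrees apart, each with a white radial line (radius 94-138 mm) and, farther out (147-179 mm), one to six white dots (13 mm) laid out as on dice: one along the base's own +x, then two to six counter-clockwise from above.
- wheel_head (a joint): Angle (rad) of the wheel head, an aluminium disc 170 mm across: the way its tab points, from the base's +x, counter-clockwise from above. 0 = one dot, pi/3 two, 2pi/3 three, pi or -pi four, -2pi/3 five, -pi/3 six; turns endlessly. A detent clicks it into each station: about 3 to 4 N at the tab takes it over the crest 30 degrees on, then it runs into the next station by itself and stays there.
- tab (a point): Middle of the top of the upright steel tab at the wheel head's edge, 122 mm from the axis and 98 mm above the bench; it turns with the head. The tab is 14 mm thick along the circle it travels, spans 104 to 140 mm from the axis and 48 to 98 mm above the bench, with flat sides to push on. x axis: radially outward. Nothing of the base stands higher than 44 mm in its path.
- station_four (a point): Point on the base's upper face at the station with four dots, 122 mm from the axis and 18 mm above the bench: the middle of the tab is right above it when the wheel is at this station.
- wheel_centre (a point): Middle of the wheel head's top face, on the upright axis, 62 mm above the bench.
- dish: White dish with a wide flat rim, freshly painted in stripes: 168 mm across, 27 mm tall, about 0.45 kg, standing loose in the middle of the wheel head; its rim is 89 mm above the bench and ends 20 mm inside the tab. Origin: centre of its underside, z up. It rides round with the wheel.
- glaze_cup: Bystander: empty blue plastic cup, 68 mm across the rim, 58 mm tall. Loose on the bench, beside the wheel.
- colour_jar: Bystander: closed colour jar, 56 mm across, 62 mm tall. Loose on the bench, beside the wheel.
- liner_brush: Bystander: slim paint brush lying flat, 170 mm long. Loose on the bench, beside the wheel.
- rib: Bystander: flat wooden rib, 80 x 45 x 9 mm, lying flat. Loose on the bench, beside the wheel.
- brush_pot: Bystander: stoneware pot with five brushes standing in it, 80 mm across, brush tips about 230 mm up. Loose on the bench, well to the side of the wheel.
- mug: Bystander: white mug, 82 mm across, 92 mm tall, handle on its +y side. Loose on the bench, well to the side of the wheel.
- water_bottle: Bystander: clear water bottle with a green cap, 66 mm across, 200 mm tall. Loose on the bench, well to the side of the wheel.
- bisque_bowl: Bystander: unglazed bowl, 120 mm across, 58 mm tall. Loose on the bench, well to the side of the wheel.
Not all that is in view belongs to the job. There is more than one size of the dish; the job needs the middle-sized.

How it is judged:
By the outcome, as a careful person would: the job done as asked, in the order asked, and still so for the second after the job is handed in, with the robot touching nothing.
It also fails if it takes over 64 s, if anything falls off the work surface, if the arm or the gripper's body presses on something with over 40 N, if the wrist force passes 120 N, or if a joint passes its speed limit or range.

## Working session

There is one attempt and no reset: what is moved stays moved. The work goes in short steps, Python scripts to look and compute and a tool call to move; the robot and the scene stay as the last step left them, time stands still between calls to the robot, and variables do not carry over. Pictures are saved under pics/ and viewed, about 8 in all and at most 12, crops included, and the job is handed in when it is done.

Besides the shell and the picture viewer there is one more tool, called after "Emit:" by a JSON object that holds its "name" and its "arguments". arm_command: Moves the arm, as the interface text tells. Its arguments: {"type":"object","properties":{"plan":{"type":"array"},"grip_force":{"type":"number"}},"required":["plan"]}

```bash
mkdir -p pics; ls
python3 - <<'E'
from rig import robot, optics
import cv2,numpy as np
o=robot.get_obs();print(o)
for n in("top","scene"):
    p,d=optics.camera(n);cv2.imwrite(f"pics/{n}1.png",p);np.save(f"pics/{n}1.npy",d);print(optics.camera_info(n))
E
```

```text
pics
{'time': 0.0, 'q': array([-1.39846900e+00,  5.28500118e-01,  1.43390798e+00, -2.36655575e-06,
        1.18142649e+00, -1.78510425e-01]), 'joint_velocities': array([-0.00068819,  0.0012734 , -0.00058464, -0.00122064, -0.00014973,
       -0.00057144]), 'joint_torque': array([ 1.69948435e-03, -4.40033126e+01, -1.76592082e+01,  6.35267654e-02,
        5.81874687e-02, -1.77585516e-04]), 'position': array([ 0.2146935 , -0.58617182,  0.221549  ]), 'tool_rot': array([ 0.40562762,  0.58014618, -0.40450428,  0.57902758]), 'ft_force': array([0.38737995, 0.42710499, 0.39449216]), 'moment': array([-0.01745791, -0.06453423,  0.06563968]), 'grip_width': 0.08716186060796581}
{'mtx': array([[524.68283017,   0.        , 271.32131327],
       [  0.        , 524.68283017, 202.99372425],
       [  0.        ,   0.        ,   1.        ]]), 'k1': -0.03420395663738748, 'position': array([0.35888491, 0.01529314, 1.63948896]), 'rotation': array([ 0.70571076, -0.70475111,  0.05680521, -0.0455122 ])}
{'mtx': array([[518.02417412,   0.        , 285.00596923],
       [  0.        , 518.02417412, 211.9826459 ],
       [  0.        ,   0.        ,   1.        ]]), 'k1': -0.06437548916380492, 'position': array([ 1.93719095, -0.13340211,  1.08183843]), 'rotation': array([ 0.66475552,  0.59480128, -0.30657368, -0.33215075])}
```

View pics/top1.png

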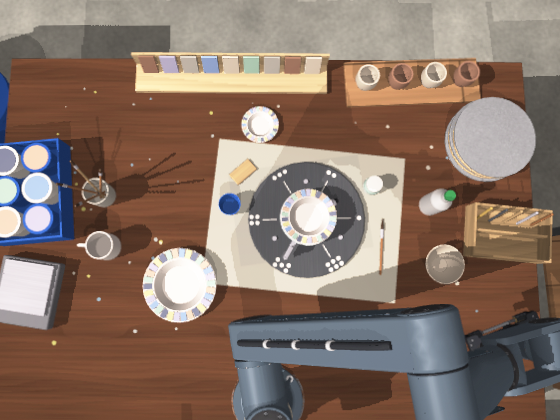

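View pics/scene1.png

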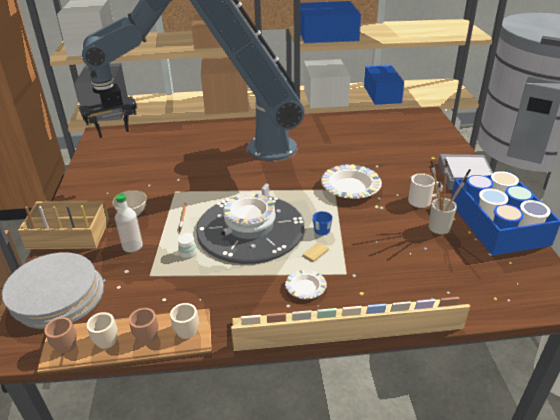

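The top view shows the wheel around (308,219), with the dish on it and the tab near (290,247), pointing towards the robot. Next I'll crop in to read the dots.

```bash
cat > h.py <<'E'
import numpy as np,cv2
from scipy.spatial.transform import Rotation as R
from rig import robot, optics
def cam(n,obs=None):
    c=optics.camera_info(n)
    if n!="wrist": return c["mtx"],c["k1"],R.from_quat(c["rotation"]).as_matrix(),np.array(c["position"])
    T=np.array(c["tool_from_camera"]);Rt=R.from_quat(obs["tool_rot"]).as_matrix()
    return c["mtx"],c["k1"],Rt@T[:3,:3],Rt@T[:3,3]+obs["position"]
def plane(C,uv,z):
    K,k,Rm,p=C
    # model: drawn = ray*(1+k r^2)  -> OpenCV k1
    s=cv2.undistortPoints(np.array(uv,float).reshape(-1,1,2),K,np.array([k,0,0,0.]))[:,0]
    d=np.c_[s,np.ones(len(s))]@Rm.T
    return p+d*((z-p[2])/d[:,2])[:,None]
def proj(C,P):
    K,k,Rm,p=C
    rv=cv2.Rodrigues(Rm.T)[0]
    return cv2.projectPoints(np.array(P,float).reshape(-1,3),rv,-Rm.T@p,K,np.array([k,0,0,0.]))[0][:,0]
E
python3 - <<'E'
from h import *
p=cv2.imread("pics/top1.png");C=cam("top");print(C[2])
cv2.imwrite("pics/crop1.png",cv2.resize(p[135:305,205:410],None,fx=3.5,fy=3.5,interpolation=cv2.INTER_CUBIC))
print(plane(C,[(308,219)],.018))
# dark base mask contour
g=cv2.cvtColor(p,cv2.COLOR_BGR2HSV)
m=((g[...,2]<95)&(g[...,1]<80)).astype(np.uint8);m[:135]=0;m[292:]=0;m[:,:238]=0;m[:,372:]=0
cs,_=cv2.findContours(m,cv2.RETR_EXTERNAL,cv2.CHAIN_APPROX_NONE);c=max(cs,key=cv2.contourArea)
c=cv2.convexHull(c);e=cv2.fitEllipse(c);print("ellipse",e)
P=plane(C,c[:,0],.018);print("circ",cv2.minEnclosingCircle(P[:,:2].astype(np.float32)))
# white blobs on the base
b=((g[...,2]>150)&(g[...,1]<60)).astype(np.uint8)
n,l,s,ce=cv2.connectedComponentsWithStats(b)
c0=np.array(cv2.minEnclosingCircle(P[:,:2].astype(np.float32))[0])
for i in range(1,n):
    q=plane(C,[ce[i]],.018)[0][:2]-c0;r=np.hypot(*q)
    if r<.19: print(ce[i].round(1),s[i,4],"r",r.round(3),"deg",np.degrees(np.arctan2(q[1],q[0])).round(1))
E
```

```text
[[ 1.98074895e-04 -9.89530226e-01  1.44325650e-01]
 [-9.99871547e-01 -2.50901899e-03 -1.58301776e-02]
 [ 1.60265550e-02 -1.44303975e-01 -9.89403614e-01]]
[[ 0.54533557 -0.12488516  0.018     ]]
ellipse ((304.54766845703125, 212.5765838623047), (99.65763092041016, 113.55564880371094), 76.6535415649414)
circ ((0.553806483745575, -0.11923151463270187), 0.18010607361793518)
[279.  230.7] 21001 r 0.096 deg 118.1
[284.4 171.1] 17 r 0.158 deg 25.2
[330.8 173.5] 44 r 0.157 deg -30.2
[279.1 174.2] 18 r 0.158 deg 32.3
[273.8 177.3] 18 r 0.159 deg 39.2
[305.5 181. ] 16 r 0.112 deg 0.5
[286.8 186.8] 20 r 0.111 deg 32.8
[326.  182.5] 10 r 0.125 deg -30.7
[308.3 218. ] 2444 r 0.008 deg -129.9
[315. 189.] 1 r 0.091 deg -18.3
[256.8 216.2] 19 r 0.154 deg 90.0
[358.4 217.4] 22 r 0.163 deg -91.1
[269.8 219.2] 32 r 0.114 deg 94.8
[341. 218.] 1 r 0.109 deg -92.7
[256.8 222.4] 19 r 0.155 deg 97.2
[340.2 237.2] 19 r 0.124 deg -121.7
[274. 238.] 21 r 0.121 deg 124.1
[326.2 250.4] 34 r 0.122 deg -150.1
[281.1 264.8] 23 r 0.17 deg 152.4
```

View pics/crop1.png

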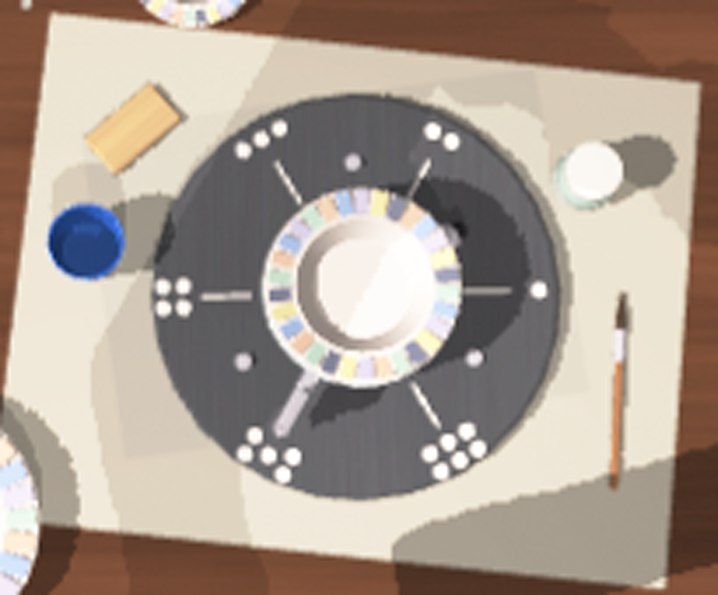

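Run:
```python
from h import *
from scipy.optimize import least_squares
C=cam("top")
# (pixel, radius, station) of clearly seen station marks; base top z=.018
M=[((358.4,217.4),.163,1),((330.8,173.5),.163,2),((279.1,174.2),.163,3),((256.8,219.3),None,4),((269.8,219.2),.116,4),((286.8,186.8),None,3),((326.2,250.4),.116,6)]
P=plane(C,[m[0] for m in M],.018)[:,:2]
def f(v):
    o=[]
    for p,(u,r,s) in zip(P,M):
        q=p-v[:2];a=v[2]+(s-1)*np.pi/3
        o.append(-q[0]*np.sin(a)+q[1]*np.cos(a))
        if r:o.append(q[0]*np.cos(a)+q[1]*np.sin(a)-r)
    return o
s=least_squares(f,[.55,-.12,-np.pi/2]);c=s.x[:2];a0=s.x[2]
print("centre",c,"a0 deg",np.degrees(a0),"res mm",np.round(np.array(f(s.x))*1e3,1))
for k in range(1,7):print(k,np.degrees(a0+(k-1)*np.pi/3)%360)
p=cv2.imread("pics/top1.png")
# dish rim check: centre from rim at z=.089, tab ends reprojected
a5=a0+4*np.pi/3
for r in(.104,.122,.140):print("tab px",proj(C,[*(c+r*np.array([np.cos(a5),np.sin(a5)])),.098]),(c+r*np.array([np.cos(a5),np.sin(a5)])).round(4))
print("rim px L,R,U,D",proj(C,[[*(c+.084*np.array(d)),.089] for d in((0,1),(0,-1),(1,0),(-1,0))]).round(1))
o=robot.get_obs();print("tool axes",R.from_quat(o["tool_rot"]).as_matrix().round(3))
d=np.load("pics/top1.npy");print("depth tab z", [ (u,v,round(float(C[3][2]-d[v,u]*0.9894+0),3)) for u,v in((290,247),(292,244),(287,252))], d[247,290])
for u,v in((290,247),(287,252),(285,256),(274,238),(360,240)):
    s_=cv2.undistortPoints(np.array([[[u,v]]],float),C[0],np.array([C[1],0,0,0.]))[0,0]
    print((u,v),(C[3]+C[2]@np.array([*s_,1])*d[v,u]).round(4))
```

```text
centre [ 0.54720052 -0.12021456] a0 deg -88.73641859778746 res mm [-0.1 -0.6  0.1 -0.2  0.1  0.8 -0.3  0.2 -1.7  0.4 -0.2  0.1]
1 271.26358140221254
2 331.26358140221254
3 31.263581402212527
4 91.26358140221254
5 151.26358140221254
6 211.26358140221257
tab px [[292.02650884 246.08281973]] [ 0.456  -0.0702]
tab px [[289.10624085 251.46685611]] [ 0.4402 -0.0616]
tab px [[286.17692699 256.86680755]] [ 0.4244 -0.0529]
rim px L,R,U,D [[280.3 215.6]
 [336.6 215.7]
 [308.2 187.9]
 [308.7 243.9]]
tool axes [[-0.     0.939  0.344]
 [ 0.002  0.344 -0.939]
 [-1.     0.    -0.002]]
depth tab z [(290, 247, 0.121), (292, 244, 0.08), (287, 252, 0.118)] 1.534376
(290, 247) [ 0.453  -0.064   0.1037]
(287, 252) [ 0.4387 -0.0554  0.0981]
(285, 256) [ 0.4273 -0.0497  0.0914]
(274, 238) [ 0.4859 -0.019   0.0184]
(360, 240) [ 0.4798 -0.2853  0.0216]
```

Marks, tab and depth agree: the centre is at (0.547, -0.120) and the tab is at station five, pointing 151° in the world frame. Four is one click clockwise, at 91°. I'll move above the six side of the tab and close the fingers.

Emit:
{"name": "arm_command", "arguments": {"plan": [[0,3,-3.2,0,0,0,0],[0,3,-3.2,0,0,0,0],[0,3,-3.2,0,0,0,0],[0,3,-3.2,0,0,0,0],[0,3,-3.2,0,0,0,0],[0,3,-3.2,0,0,0,0],[0,3,-3.2,0,0,0,0],[0,3,-3.2,0,0,0,0],[0,3,-3.2,0,0,0,0],[0,3,-3.2,0,0,0,0],[0,3,-3.2,0,0,0,0],[0,3,-3.2,0,0,0,0]], "grip_force": 10}}

```text
time: 1.6
position: [0.4253, -0.089, 0.2196]
tool_rot: [0.409, 0.58, -0.406, 0.576]
ft_force: [0.2, -0.1, -0.0]
grip_width: 0.0007
```

Emit:
{"name": "arm_command", "arguments": {"plan": [[0,0,0,-0.15,0,0,0],[0,0,0,-0.15,0,0,0],[0,0,0,-0.15,0,0,0],[0,0,0,0,0,0,0]]}}

```text
time: 2.1
position: [0.425, -0.0844, 0.2187]
tool_rot: [0.263, 0.659, -0.26, 0.655]
ft_force: [-0.0, 0.0, -0.5]
grip_width: 0.0003
```

```bash
cat > st.py <<'E'
from h import *
import sys
o=robot.get_obs();A=R.from_quat(o["tool_rot"]).as_matrix()
print(o["time"],o["position"].round(4),"F",o["ft_force"].round(2),"w",o["grip_width"].round(4),"\n",A.round(3))
c=np.array([.5472,-.1202]);q=o["position"][:2]-c
print("finger r",np.hypot(*q).round(4),"th",(np.degrees(np.arctan2(q[1],q[0]))%360).round(1))
for t in sys.argv[1:]:
    x=np.array(eval(t));print(t,"-> tool cm",((x-o["position"])@A*100).round(2))
E
python3 st.py .423,-.092,.2 .423,-.092,.062
```

```text
Traceback (most recent call last):
  File "st.py", line 4, in <module>
    print(o["time"],o["position"].round(4),"F",o["ft_force"].round(2),"w",o["grip_width"].round(4),"\n",A.round(3))
                                                                          ^^^^^^^^^^^^^^^^^^^^^
AttributeError: 'float' object has no attribute 'round'
```

```bash
sed -i 's/o\["grip_width"\].round(4)/round(o["grip_width"],4)/' st.py; python3 st.py .421,-.095,.2 .421,-.095,.062
python3 - <<'E'
from h import *
o=robot.get_obs();p,d=optics.camera("wrist");C=cam("wrist",o)
a=np.radians(151.26);c=np.array([.5472,-.1202])
T=[[*(c+r*np.array([np.cos(a),np.sin(a)])),.098] for r in(.104,.122,.140)]
for u in proj(C,T):cv2.circle(p,tuple(int(x) for x in u),4,(0,0,255),1)
print(proj(C,T))
cv2.imwrite("pics/w1.png",p)
E
```

```text
2.1 [ 0.425  -0.0844  0.2187] F [-0.    0.01 -0.5 ] w 0.0003 
 [[-0.004  0.687  0.726]
 [ 0.008  0.726 -0.687]
 [-1.     0.002 -0.008]]
finger r 0.1274 th 163.7
.421,-.095,.2 -> tool cm [ 1.86 -1.05  0.46]
.421,-.095,.062 -> tool cm [15.66 -1.08  0.57]
[[294.31272747 170.62714964]
 [276.40234055 175.24611109]
 [258.67483464 179.82042983]]
```

View pics/w1.png

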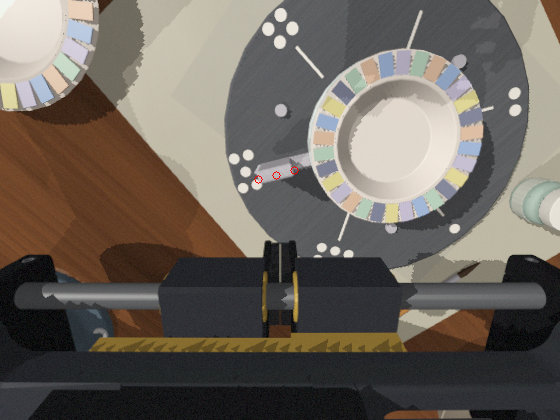

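The wrist view shows the tab at (258-310, 157-184). My predicted points lie within about 5 mm of it, on the near side, and the fingers are clear of it on the six side. Next: correct sideways and descend.

Emit:
{"name": "arm_command", "arguments": {"plan": [[2,-1.1,0.5,0,0,0,0],[0,0,0,0,0,0,0],[3,0,0,0,0,0,0],[3,0,0,0,0,0,0],[3,0,0,0,0,0,0],[2,0,0,0,0,0,0],[0,0,0,0,0,0,0]]}}

```text
time: 3.02
position: [0.4254, -0.0965, 0.0888]
tool_rot: [0.268, 0.654, -0.264, 0.656]
ft_force: [0.4, -0.2, -0.9]
grip_width: 0.0002
```

```bash
python3 st.py .421,-.095,.062
```

```text
3.025 [ 0.4254 -0.0965  0.0888] F [ 0.37 -0.21 -0.9 ] w 0.0002 
 [[ 0.005  0.698  0.716]
 [ 0.004  0.716 -0.698]
 [-1.     0.006  0.   ]]
finger r 0.1241 th 169.0
.421,-.095,.062 -> tool cm [ 2.68 -0.21 -0.42]
```

Emit:
{"name": "arm_command", "arguments": {"plan": [[1.4,0,0,0,0,0,0],[1.2,0,0,0,0,0,0],[0,0,0,0,0,0,0],[0,0.42,-0.27,0,0,0,0],[0,0.43,-0.25,0,0,0,0],[0,0.44,-0.23,0,0,0,0]]}}

```text
time: 3.78
position: [0.4328, -0.0824, 0.066]
tool_rot: [0.269, 0.651, -0.265, 0.658]
ft_force: [-0.6, 0.1, 0.3]
grip_width: 0.0003
```

```bash
python3 st.py
```

```text
3.775 [ 0.4328 -0.0824  0.066 ] F [-0.59  0.13  0.33] w 0.0003 
 [[ 0.012  0.7    0.714]
 [ 0.001  0.714 -0.7  ]
 [-1.     0.009  0.008]]
finger r 0.1204 th 161.7
```

Emit:
{"name": "arm_command", "arguments": {"plan": [[0,0.42,-0.28,0,0,0,0],[0,0.43,-0.26,0,0,0,0],[0,0.44,-0.23,0,0,0,0],[0,0.45,-0.22,0,0,0,0]]}}

```text
time: 4.28
position: [0.4396, -0.0627, 0.0666]
tool_rot: [0.268, 0.65, -0.265, 0.66]
ft_force: [-0.3, -3.6, -1.0]
grip_width: 0.0005
```

```bash
python3 st.py
```

```text
4.275 [ 0.4396 -0.0627  0.0666] F [-0.25 -3.58 -1.03] w 0.0005 
 [[ 0.015  0.699  0.715]
 [-0.002  0.715 -0.699]
 [-1.     0.009  0.012]]
finger r 0.122 th 151.9
```

Contact at about 3.6 N. I'll continue along the arc.

Emit:
{"name": "arm_command", "arguments": {"plan": [[0,0.47,-0.17,0,0,0,0],[0,0.48,-0.15,0,0,0,0],[0,0.48,-0.13,0,0,0,0],[0,0.49,-0.1,0,0,0,0],[0,0.49,-0.08,0,0,0,0]]}}

```text
time: 4.9
position: [0.4521, -0.0401, 0.0665]
tool_rot: [0.268, 0.65, -0.266, 0.66]
ft_force: [-0.9, -3.9, -0.3]
grip_width: 0.0003
```

```bash
python3 st.py
```

```text
4.9 [ 0.4521 -0.0401  0.0665] F [-0.91 -3.93 -0.3 ] w 0.0003 
 [[ 0.013  0.698  0.716]
 [-0.002  0.716 -0.698]
 [-1.     0.008  0.011]]
finger r 0.1243 th 139.9
```

Emit:
{"name": "arm_command", "arguments": {"plan": [[0,0.45,-0.02,0,0,0,0],[0,0.45,0,0,0,0,0],[0,0.45,0.03,0,0,0,0]]}}

```text
time: 5.28
position: [0.4616, -0.0292, 0.0665]
tool_rot: [0.268, 0.651, -0.266, 0.659]
ft_force: [-0.8, -2.7, 1.2]
grip_width: 0.0005
```

```bash
python3 st.py
```

```text
5.275 [ 0.4616 -0.0292  0.0665] F [-0.77 -2.72  1.17] w 0.0005 
 [[ 0.012  0.699  0.715]
 [-0.001  0.715 -0.699]
 [-1.     0.008  0.009]]
finger r 0.125 th 133.3
```

Emit:
{"name": "arm_command", "arguments": {"plan": [[0,0.4,0.04,0,0,0,0],[0,0.4,0.05,0,0,0,0],[0,0,0,0,0,0,0]]}}

```text
time: 5.65
position: [0.4685, -0.0226, 0.0665]
tool_rot: [0.268, 0.651, -0.265, 0.659]
ft_force: [0.8, -0.3, 0.9]
grip_width: 0.0002
```

```bash
python3 st.py
```

```text
5.65 [ 0.4685 -0.0226  0.0665] F [ 0.77 -0.27  0.9 ] w 0.0002 
 [[ 0.012  0.699  0.715]
 [ 0.     0.715 -0.699]
 [-1.     0.009  0.009]]
finger r 0.1254 th 128.9
```

The force has dropped, so it has probably gone over the crest. I'll wait a moment and look before retreating.

Emit:
{"name": "arm_command", "arguments": {"plan": [[0,0,0,0,0,0,0],[0,0,0,0,0,0,0],[0,0,0,0,0,0,0],[0,0,0,0,0,0,0]]}}

```text
time: 6.15
position: [0.4683, -0.0225, 0.0665]
tool_rot: [0.269, 0.651, -0.265, 0.659]
ft_force: [-0.3, 0.3, 0.7]
grip_width: 0.0005
```

Run:
```python
from h import *
o=robot.get_obs();print(o["ft_force"],o["position"])
p,d=optics.camera("wrist");q,_=optics.camera("scene")
cv2.imwrite("pics/w2.png",np.hstack([cv2.resize(p[:300],(400,214)),cv2.resize(q[170:284,140:353],(400,214),interpolation=cv2.INTER_CUBIC)]))
```

```text
[-0.2700873   0.28723407  0.68450105] [ 0.46826045 -0.02245794  0.06652464]
```

View pics/w2.png

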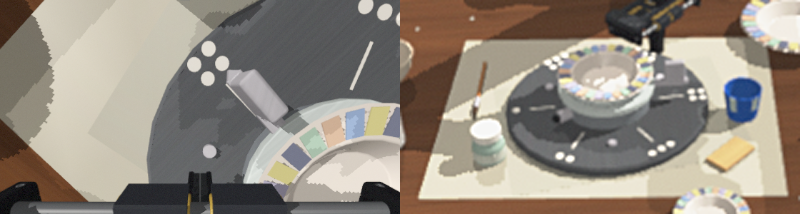

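The wrist view shows the tab lined up with the four dots at (208,62), clear of the fingers. I'll back off, lift and move away.

Emit:
{"name": "arm_command", "arguments": {"plan": [[0,-0.8,-0.3,0,0,0,0],[0,-0.8,-0.3,0,0,0,0],[-3,0,0,0,0,0,0],[-4,0,0,0,0,0,0],[-4,0,0,0,0,0,0],[-4,0,0,0,0,0,0],[0,-3,3,0,0,0,0],[0,-4,3.5,0,0,0,0],[0,-4,3.5,0,0,0,0]]}}

```text
time: 7.38
position: [0.4387, -0.18, 0.2199]
tool_rot: [0.267, 0.653, -0.264, 0.658]
ft_force: [0.6, 0.2, -0.4]
grip_width: 0.0004
```

Emit:
{"name": "arm_command", "arguments": {"plan": [[0,-2.5,4,0,0,0,0],[0,-2,4,0,0,0,0],[0,-2,4,0,0,0,0],[0,-2,4,0,0,0,0],[0,-2,4,0,0,0,0],[0,0,0,0,0,0,0],[0,0,0,0,0,0,0]]}}

```text
time: 8.25
position: [0.5021, -0.4039, 0.2159]
tool_rot: [0.271, 0.655, -0.266, 0.654]
ft_force: [0.4, 0.8, -0.3]
grip_width: 0.0003
```

Run:
```python
from h import *
o=robot.get_obs();print(o["time"],o["ft_force"].round(2),o["position"].round(3))
p,d=optics.camera("top");C=cam("top");c=np.array([.5472,-.1202]);a=np.radians(91.26)
print("tab px expected",proj(C,[[*(c+r*np.array([np.cos(a),np.sin(a)])),.098] for r in(.104,.122,.14)]).round(1))
p0=cv2.imread("pics/top1.png")
f=lambda x:cv2.resize(x[95:325,75:475],(800,460),interpolation=cv2.INTER_CUBIC)
cv2.imwrite("pics/top2.png",f(p))
def rim(im):  # centre of the dish: non-dark hull within window
    g=cv2.cvtColor(im,cv2.COLOR_BGR2HSV);m=((g[...,2]>120)|(g[...,1]>70)).astype(np.uint8)
    w=np.zeros_like(m);cv2.circle(w,(308,216),31,1,-1);m&=w
    m=cv2.morphologyEx(m,cv2.MORPH_OPEN,np.ones((9,9)));k,_=cv2.findContours(m,0,2);k=max(k,key=cv2.contourArea)
    return cv2.minEnclosingCircle(k)
print(rim(p0),rim(p))
```

```text
8.25 [ 0.37  0.84 -0.31] [ 0.502 -0.404  0.216]
tab px expected [[273.6 216. ]
 [267.6 216.1]
 [261.5 216.2]]
((308.7174377441406, 217.331298828125), 30.09859275817871) ((308.470458984375, 216.4123992919922), 29.821224212646484)
```

View pics/top2.png

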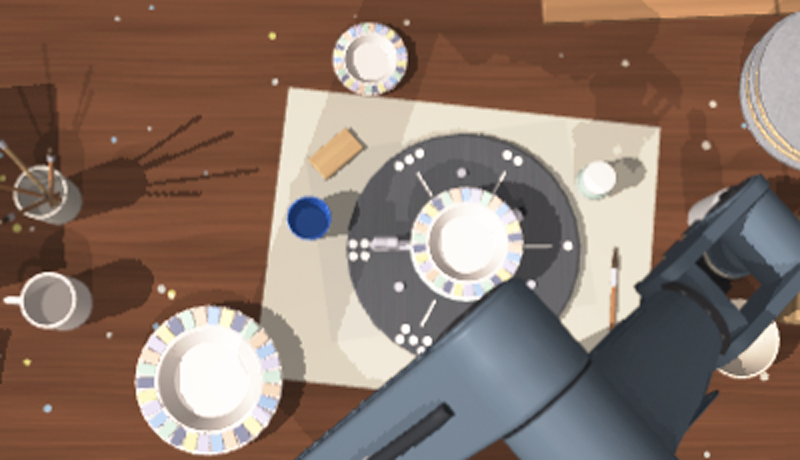

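Tab at pixel (267.5, 216.5), against (267.6, 216.1) expected for station four. I'll check the bottle, which is hidden in the top view, and hand in.

Run:
```python
from h import *
from rig import workorder
p,_=optics.camera("scene");p0=cv2.imread("pics/scene1.png")
def cap(im):
    g=cv2.cvtColor(im,cv2.COLOR_BGR2HSV)[190:215,100:145];m=(abs(g[...,0].astype(int)-60)<20)&(g[...,1]>120);y,x=np.nonzero(m);return x.mean()+100,y.mean()+190,len(x)
print(cap(p0),cap(p))
m=(cv2.absdiff(p,p0).max(2)>50)
for n,(a,b,c,d) in dict(cup=(308,210,335,238),rib=(300,242,330,265),jar=(175,230,200,258),brush=(176,200,190,238),pot=(428,160,460,235),mug=(405,172,436,210),bowl=(112,190,148,218)).items():print(n,m[b:d,a:c].mean().round(3))
o=robot.get_obs();print(o["ft_force"].round(2),abs(o["joint_velocities"]).max())
workorder.hand_in()
```

```text
(np.float64(120.35483870967742), np.float64(197.5), 62) (np.float64(120.69090909090909), np.float64(197.65454545454546), 55)
cup 0.0
rib 0.0
jar 0.0
brush 0.139
pot 0.0
mug 0.0
bowl 0.12
[ 1.18  0.65 -0.22] 0.010204758873619262
the job is handed in; nothing more can be done
```

The wheel is now at the station with four dots, and the job is handed in. The tab started at station five. I pushed it one click clockwise with closed fingertips; the force readings during the push, taken every few rows, were about 3 to 4 N. Past the crest the wheel ran into station four by itself, and I lifted the fingers clear.

**Tab:** the last top view puts it at pixel (267.5, 216.5); (267.6, 216.1) was expected for station four.

**Dish:** its measured centre moved about 1 px (roughly 3 mm). I take this as the limit of the colour mask on the striped rim, since the dish still looks centred.

**Bystanders:**
- The cup, rib, jar, brush pot and mug show no change in the scene view, and the bottle's cap is within 0.4 px of where it was.
- The picture comparison did flag changes around the liner brush (14% of pixels) and the bowl (12%). I put these down to the arm and its shadow, because the gripper stayed well above both, but I did not confirm it separately.

**Robot:** the force reading at hand-in was about 1.4 N, a little above the roughly 0.5 to 1 N it mostly showed with nothing touching. The fingertips were then at 216 mm, about 16 mm above the bottle's height and to the side of it.

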